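# Push a scrap heat sink off the ledge into the scrap chute

### The job

Clear the scrap heat sink lying on the ledge of the scrap stand: gently slide it flat against the far fence so that it lies square, then push it along the fence, between fence and keeper block, over the lip so that it drops into the chute. Do not pick it up, do not let it fall anywhere else, do not force it (the thin fins bend), and leave everything else on the bench where it is.

Things in the scene. Friction and masses are not known exactly. Their poses are not given: they have to be found in the camera images.
- heatsink: The scrap part: a finned bare-aluminium heat sink, a block 40 mm wide (its x), 64 mm long (its y, along the fins) and 22 mm high, about 0.1 to 0.2 kg. Origin: centre of its underside; z up. It starts on the ledge, somewhat askew (up to 0.45 rad from the stand's axes), 10 mm or more short of the fence. The fins bend if the robot presses on it with more than 18 N.
- stand: The fixed scrap stand: a steel ledge with a chute at one end. Origin on the table; z up; its x points away from the robot, its y to the robot's left, give or take 0.25 rad. The ledge's flat top is 100 mm above the table, x -110 to 80, y -30 to 210 mm. Its end at y = -30 mm is the lip, the open chute below it. All mm figures below are in this stand's frame.
- fence (a point): Mean place of the fence (x 40, y 70, z 100 mm). The real fence, straight along y, bare aluminium, 18 mm high (screw heads 24), 12 thick, y -30 to 170, is rigidly screwed down at an unreported setting: its face towards the robot lies anywhere from x 20 to 60 mm, to be found by feel (or seen). This point does not follow it.
- lip (a point): Point on the upper edge of the lip (x 20, y -30, z 100 mm). Beside it stands the keeper block, 22 mm wide, y -30 to -10, 18 mm high (screw head 24), on the robot's side of the lane. It is set with the fence: the lane between them is always 43 mm wide. Square corners, no lead-in: a part that is askew or off the fence jams on the block.
- chute (a point): Centre of the chute's flat floor (x 20, y -142, z 6 mm). The chute is open above: a sheet slide drops steeply from under the lip to this floor. Inside it is 90 mm wide (x -25 to 65) and reaches from y -34 to -202; its side and end walls are 75 mm high.
- screw_tin: Small steel tin, 32 mm across, 35 mm high, standing on the ledge near its corner by the lip, robot's side. Origin: centre of its underside. To be left alone.
- light_cup: White plastic light-guide cup, 90 mm across, 45 mm high, on the bench beyond the stand. Leave alone.
- light_cup_big: White plastic light-guide cup, 124 mm across, 50 mm high, on the bench beyond the stand. Leave alone.
- circuit_board: Instrument circuit board, 130 x 260 x 4 mm, lying flat to the robot's left. Leave alone.
- dial: Round black dial face, 150 mm across, 5 mm thick with a 12 mm needle hub, lying to the robot's left. Leave alone.
- screwdriver: Screwdriver 170 mm long, lying to the robot's right. Leave alone.
- tweezers: Black tweezers 160 mm long, lying on the bench beyond the stand. Leave alone.

How it is judged:
On the way, in this order (a step that is already met when the one before it is completed fails the run):
1. the heat sink lies square to the stand (within 3 degrees), flat on the ledge, slid over to the fence side and still wholly behind the keeper block (angle between the y axis of heatsink and the y axis of stand, either way round below 0.055 rad and z of heatsink in the frame of stand above 0.096 m and angle between heatsink's own z axis and vertical below 0.05 rad and y of heatsink in the frame of stand above 0.022 m and x of heatsink in the frame of stand above -0.012 m), for 0.2 s.
2. the heat sink has gone over the lip through the lane, and is in the chute (z of heatsink in the frame of stand below 0.08 m and y of heatsink in the frame of stand below -0.035 m and x of heatsink in the frame of stand between -0.025 and 0.065 m), for 0.1 s.
At the end, for the whole second after the job is handed in: The heat sink lies at rest (under 20 mm/s) in the chute: its origin below 75 mm above the table, between the chute's side walls (stand x -25 to 65 mm) and beyond the lip (stand y -45 to -202 mm) (z of heatsink in the frame of stand between 0 and 0.075 m and y of heatsink in the frame of stand between -0.202 and -0.045 m and x of heatsink in the frame of stand between -0.025 and 0.065 m and linear speed of heatsink below 0.02 m/s); the robot touches nothing.
It fails at once if the robot presses on the heat sink with more than 18 N (contact force between any of the arm, the fingers and heatsink above 18 N).
It fails at once if the heat sink is picked up (more than 15 mm above the ledge) (z of heatsink in the frame of stand above 0.115 m).
It fails at once if the heat sink falls off the ledge elsewhere than into the chute (z of heatsink in the frame of stand below 0.08 m and (y of heatsink in the frame of stand above -0.02 m or y of heatsink in the frame of stand below -0.21 m or x of heatsink in the frame of stand below -0.03 m or x of heatsink in the frame of stand above 0.07 m)).
It fails at once if a bystander is moved by more than 20 mm (distance of any of screw_tin, light_cup, light_cup_big, circuit_board, dial, screwdriver, tweezers from where it was at the start of the episode above 0.02 m).
It also fails if it takes over 64 s, if anything falls off the work surface, if the arm or the gripper's body presses on something with over 40 N, if the wrist force passes 120 N, or if a joint passes its speed limit or range.

### The arm

A 6-joint arm with a two-finger parallel gripper is mounted at the origin on the work surface. World frame = base frame: x ahead of the robot, y to its left, z up, the work surface at z = 0. Lengths are in m, angles in rad, forces in N, time in s.
With the tool pointing down it reaches from about 0.35 to 0.85 m from the base axis. Payload 8.1 kg.
Tool frame: the origin (TCP) lies midway between the tips of the shut fingers; the grasp point (between the pads) lies 19 mm behind it; z points along the fingers, y is the direction in which the jaws open and shut (so a half turn about z gives the same grasp; the last joint's range is limited). The gripper opens to 93 mm and grips with 3 to 60 N. Pads are 15 mm wide; open, the fingers measure 128 mm over their backs; the gripper's body (75 mm by 188 mm) begins 65 mm behind the grasp point.
Start: joints at [-1.279, 0.13, 1.488, -0, 1.523, -0.085], TCP at [0.221, -0.558, 0.219] pointing down, gripper open.
Joint ranges: [-2.96, 2.96], [-0.89, 2.26], [0.02, 2.5], [-1.34, 4.48], [0, 2.73], [-2.66, 2.66]. Speed limits (rad/s): [2.39, 2.39, 2.79, 3.14, 3.14, 3.14].

### API

Orientations are given as a rotation vector (axis times angle).
In Python, from plant import robot gives the robot as it stands. The module is installed in compiled form; this text tells all that it offers.
- The arm moves only by the shell command python3 -m pendant 'ROWS' [FORCE]. ROWS is JSON, a list of rows, each an object with "translation": the shift along the tool's x, y, z in mm, a list of three; "twist": the turn, a rotation vector about the tool's x, y, z in rad, a list of three; "grip": the opening, from -1 (shut) to 1 (fully open). A call has exactly 10 rows; each row shifts and turns the pose as measured when the row begins, along the tool's axes as they then stand; what a row does not reach is not made up. A row lasts 1/10 s, in which the tool goes at most 50 mm and 8.59 degrees, less where a joint would pass 70% of its speed; a pose out of reach is approached as far as the arm can. A call is refused whole if a number of a shift passes 50 or a number of a turn 0.15, either way. A call with a gripper value outside its range is refused whole. The fingers move at their own pace and stop on an object; FORCE is the grip in N (left out, the last holds). Time passes only in rows, so rows that do not move let the fingers close, or fill a call up. It gives the time, the measured TCP pose, the force and the opening at its end, in the units of the state.
- robot.read_state(): the state, without advancing time (a new reading comes with each control period).
- robot.read_camera(name): name is "side" or "top" or "wrist"; returns (picture, depth): 384x512x3 uint8, red, green, blue; 384x512 float32, m along the optical axis (not along the pixel's ray), 0 where there is no reading.
- robot.camera_info(name): a dict with "vertical_fov" (degrees; the focal length in pixels is half the picture's height over the tangent of half this angle, whatever the lens; pixels are square), "cx", "cy" (the principal point, pixels), "D" ([k1, k2, p1, p2, k3] as OpenCV has them; the pictures are not rectified), "cam_to_world" (4x4, takes a point from camera to world coordinates). Camera axes: x right, y up, looking along -z (the intrinsics and any distortion apply to the point x, -y, -z); pixel columns grow to the right and rows downward; lengths in m; the calibration is good to about 2 mm. A picture is of the moment at which its call begins: read the wrist's pose just before it. camera_info takes no time and is no camera call; for the wrist camera it gives the pose at the moment of the call.
- robot.close_job(): hands the job in, once; it reports no verdict.
The state is a dict: "t": time; "q": joint angles; "dq": joint speeds; "joint_torque": joint torques, N m; "tool_pos": TCP position; "orientation": TCP orientation; "force": force on the tool from outside, world axes, zero at the start; "wrist_torque": the same for the moment, N m; "opening": finger opening in m.
Only numpy, scipy, OpenCV 4.12 (cv2) and the standard library are available. Lean on these libraries where they do the work, as an engineer would, in place of code of your own. Each camera call takes 0.05 s, during which the arm holds its last target. There are 200 camera calls.

## Working session

There is one attempt and no reset: what is moved stays moved. The work goes in short steps, Python scripts to look and compute and a shell command to move; the robot and the scene stay as the last step left them, time stands still between calls to the robot, and variables do not carry over. Pictures are saved under pics/ and viewed, about 8 in all and at most 12, crops included, and the job is handed in when it is done.

```bash
mkdir -p pics; cat > h.py <<'E'
import numpy as np, cv2
from plant import robot
def snap(n,f):
    info=robot.camera_info(n); im,d=robot.read_camera(n)
    cv2.imwrite(f'pics/{f}.png',im[:,:,::-1]); np.savez(f'pics/{f}.npz',im=im,d=d,T=info['cam_to_world'],c=[info['vertical_fov'],info['cx'],info['cy']],D=info['D'])
    return im,d,info
def cloud(f):
    z=np.load(f'pics/{f}.npz'); d=z['d']; H,W=d.shape; fl=H/2/np.tan(np.radians(z['c'][0])/2)
    K=np.array([[fl,0,z['c'][1]],[0,fl,z['c'][2]],[0,0,1]])
    u,v=np.meshgrid(np.arange(W),np.arange(H))
    p=cv2.undistortPoints(np.stack([u,v],-1).reshape(-1,1,2).astype(np.float64),K,z['D'].astype(float)).reshape(H,W,2)
    P=np.stack([p[...,0]*d,-p[...,1]*d,-d,np.ones_like(d)],-1)@z['T'].T
    P=P[...,:3]; P[d==0]=np.nan
    return z['im'],P
E
python3 - <<'E'
from h import *
for n in('top','side'):
    im,d,i=snap(n,n+'0'); print(n,i['vertical_fov'],i['D'],np.round(i['cam_to_world'],2).tolist())
s=robot.read_state();print(s)
E
```

```text
top 48.3947881600447 [0.00867183 0.         0.         0.         0.        ] [[-0.0, 1.0, -0.04, 0.56], [-1.0, -0.0, -0.01, -0.01], [-0.01, 0.04, 1.0, 1.26], [0.0, 0.0, 0.0, 1.0]]
side 47.81854274668808 [-0.02963097  0.          0.          0.          0.        ] [[-0.71, 0.44, -0.56, -0.04], [-0.71, -0.45, 0.54, 0.61], [-0.02, 0.78, 0.63, 0.84], [0.0, 0.0, 0.0, 1.0]]
{'t': 0.1, 'q': array([-1.27939138e+00,  1.31091759e-01,  1.48916613e+00, -1.10423155e-05,
        1.52299164e+00, -8.54209651e-02]), 'dq': array([ 0.00013292, -0.00198549, -0.00177208, -0.00090508,  0.00142157,
       -0.00104458]), 'joint_torque': array([ 8.72074379e-04, -5.61347473e+01, -4.93092585e+01,  7.72149721e-02,
        2.91275274e-02, -3.49092420e-05]), 'tool_pos': array([ 0.22064063, -0.5574098 ,  0.21769102]), 'orientation': array([-3.08437704e+00, -5.88113194e-01,  2.84658328e-04]), 'force': array([ 0.73914568, -0.10696306, -0.16416869]), 'wrist_torque': array([ 0.05592203,  0.02337019, -0.03404896]), 'opening': 0.09315793461511375}
```

View pics/top0.png

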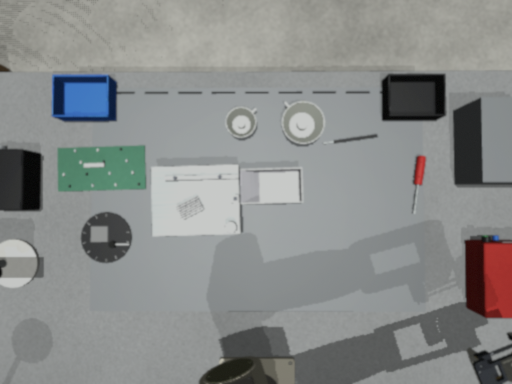

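View pics/side0.png

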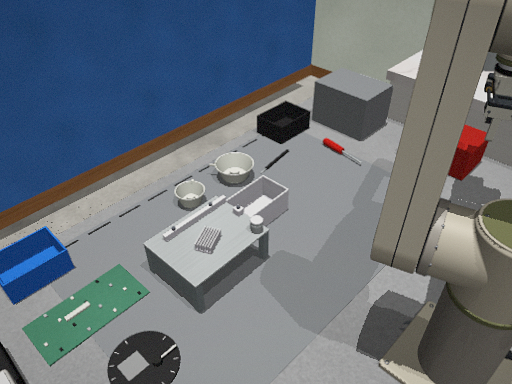

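Top view: ledge at cols 152–240, rows 165–236. The heat sink is at about (190,207), the tin at (232,226), the fence along row ~178, and the chute right of col 240. Next I measure with the depth image.

```bash
python3 - <<'E'
from h import *
im,P=cloud('top0')
Z=P[...,2]; u,v=np.meshgrid(np.arange(512),np.arange(384))
R=(u>140)&(u<250)&(v>155)&(v<245)
led=R&(Z>.09)&(Z<.135)
def rect(m,n):
    p=P[m][:,:2].astype(np.float32)*1000; r=cv2.minAreaRect(p); print(n,m.sum(),'z',np.nanmedian(Z[m]),'rect',np.round(r[0],1),np.round(r[1],1),r[2])
    return p
rect(led,'ledge')
top=R&(Z>.107)
n,l,st,c=cv2.connectedComponentsWithStats(top.astype(np.uint8))
for i in range(1,n):
    if st[i,4]>3: rect(l==i,f'{i} px{np.round(c[i])}')
print('ledge z',np.nanpercentile(Z[led],[5,25,50,75]))
r=im[160:242,145:310]; cv2.imwrite('pics/c1.png',cv2.resize(r[:,:,::-1],None,fx=4.8,fy=4.8,interpolation=cv2.INTER_CUBIC))
E
```

```text
ledge 6046 z 0.09996568458582289 rect [562.7 169.1] [190.4 240.6] 1.5143364667892456
1 px[200. 177.] 342 z 0.11781653190530461 rect [624.6 150.6] [ 12.2 197.1] 1.6689536571502686
3 px[234. 198.] 64 z 0.11758849791328796 rect [567.1  59.1] [19.3 18.8] 89.8066177368164
4 px[189. 208.] 218 z 0.1199881089793231 rect [542.1 181.6] [39.5 64.4] 26.406538009643555
6 px[230. 227.] 119 z 0.13397010044240032 rect [491.5  70.1] [29.9 29.2] 44.20868682861328
ledge z [0.09602827 0.09828805 0.09996568 0.10206032]
```

View pics/c1.png

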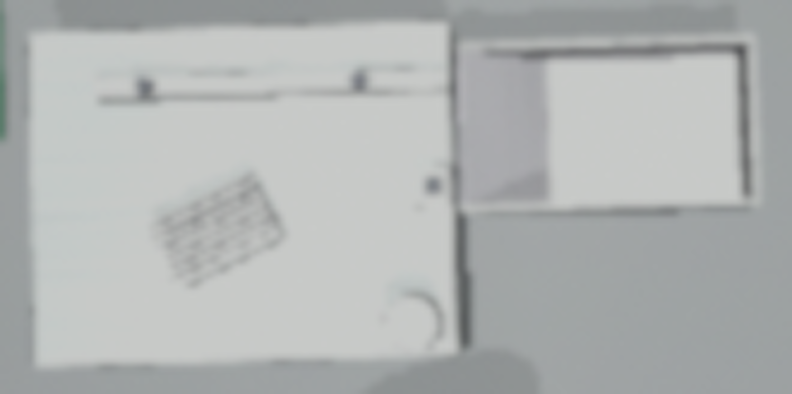

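Stand yaw ≈ 0.027, origin ≈ (580.1, 79.5) mm. Fence face is at stand x ≈ 40.4 and keeper face at ≈ -2.5, so the lane is 43 mm, as specified. The sink is at stand (-35, 103), yaw 0.435. I now travel to behind its near face with the fingers partly open, to use them as a wide pusher.

```bash
python3 -m pendant '[{"translation":[26,-28,0],"twist":[0,0,-0.01],"grip":-0.35},{"translation":[26,-28,0],"twist":[0,0,-0.01],"grip":-0.35},{"translation":[26,-28,0],"twist":[0,0,-0.01],"grip":-0.35},{"translation":[26,-28,0],"twist":[0,0,-0.01],"grip":-0.35},{"translation":[26,-28,0],"twist":[0,0,-0.01],"grip":-0.35},{"translation":[26,-28,0],"twist":[0,0,-0.01],"grip":-0.35},{"translation":[26,-28,0],"twist":[0,0,-0.01],"grip":-0.35},{"translation":[26,-28,0],"twist":[0,0,-0.01],"grip":-0.35},{"translation":[26,-28,0],"twist":[0,0,0],"grip":-0.35},{"translation":[26,-28,0],"twist":[0,0,0],"grip":-0.35}]'
cat > w.py <<'E'
# usage: w.py worldx worldy z(mm) yaw : remaining move in current tool axes; also stand coordinates
import sys; from h import *; from scipy.spatial.transform import Rotation as Ro
s=robot.read_state(); R=Ro.from_rotvec(s['orientation']).as_matrix(); p=s['tool_pos']*1000
S=np.array([[np.cos(.027),-np.sin(.027)],[np.sin(.027),np.cos(.027)]]); O=np.array([580.1,79.5])
st=S.T@(p[:2]-O); yaw=np.arctan2(R[1,0],R[0,0])
print('t',round(s['t'],2),'p',p.round(1),'stand',st.round(1),'yaw rel',round(yaw-.027,3),'Fstand',(S.T@s['force'][:2]).round(1),'Fz',round(s['force'][2],1),'open',round(s['opening']*1000,1),'tilt',R[:2,2].round(3),'q6',s['q'][5].round(2))
if len(sys.argv)>4:
    a=list(map(float,sys.argv[1:5])); tgt=np.r_[O+S@a[:2],a[2]]
    print('tool shift',(R.T@(tgt-p)).round(1),'twist z',round(-(a[3]+.027-yaw),3))
E
python3 w.py -75 84.5 219 .435
```

```text
t: 1.1
tool_pos: [0.3433, -0.1838, 0.2127]
orientation: [-3.052, -0.702, 0.004]
force: [1.0, 0.3, -0.5]
opening: 0.0304
t 1.1 p [ 343.3 -183.8  212.7] stand [-243.8 -256.8] yaw rel 0.425 Fstand [1.  0.3] Fz -0.5 open 30.4 tilt [-0.005  0.009] q6 0.49
tool shift [ 294.5 -241.4   -3.8] twist z -0.01
```

```bash
python3 -m pendant '[{"translation":[32,-26,0],"twist":[0,0,0],"grip":-0.35},{"translation":[32,-26,0],"twist":[0,0,0],"grip":-0.35},{"translation":[32,-26,0],"twist":[0,0,0],"grip":-0.35},{"translation":[32,-26,0],"twist":[0,0,0],"grip":-0.35},{"translation":[32,-26,0],"twist":[0,0,0],"grip":-0.35},{"translation":[32,-26,0],"twist":[0,0,0],"grip":-0.35},{"translation":[32,-26,0],"twist":[0,0,0],"grip":-0.35},{"translation":[32,-26,0],"twist":[0,0,0],"grip":-0.35},{"translation":[16,-13,0],"twist":[0,0,0],"grip":-0.35},{"translation":[0,0,0],"twist":[0,0,0],"grip":-0.35}]'
python3 w.py -76 84 140 .435
```

```text
t: 2.1
tool_pos: [0.4931, 0.1531, 0.2119]
orientation: [-3.05, -0.709, 0.007]
force: [-0.3, -0.5, 0.2]
opening: 0.0302
t 2.1 p [493.1 153.1 211.9] stand [-85.   75.9] yaw rel 0.43 Fstand [-0.4 -0.5] Fz 0.2 open 30.2 tilt [-0.007  0.009] q6 1.31
tool shift [11.7 -2.8 71.9] twist z -0.005
```

```bash
python3 -m pendant '[{"translation":[6,-1.5,15],"twist":[0,0,0],"grip":-0.35},{"translation":[6,-1.5,15],"twist":[0,0,0],"grip":-0.35},{"translation":[0,0,15],"twist":[0,0,0],"grip":-0.35},{"translation":[0,0,15],"twist":[0,0,0],"grip":-0.35},{"translation":[0,0,12],"twist":[0,0,0],"grip":-0.35},{"translation":[0,0,10],"twist":[0,0,0],"grip":-0.35},{"translation":[0,0,8],"twist":[0,0,0],"grip":-0.35},{"translation":[0,0,6],"twist":[0,0,0],"grip":-0.35},{"translation":[0,0,0],"twist":[0,0,0],"grip":-0.35},{"translation":[0,0,0],"twist":[0,0,0],"grip":-0.35}]'
python3 w.py -76 84 107 .435
python3 -c "
from h import *
snap('wrist','w1')"
```

```text
t: 3.1
tool_pos: [0.4997, 0.157, 0.1036]
orientation: [-3.053, -0.7, 0.017]
force: [0.5, -0.7, 0.7]
opening: 0.0301
t 3.1 p [499.7 157.  103.6] stand [-78.3  79.7] yaw rel 0.424 Fstand [ 0.4 -0.7] Fz 0.7 open 30.1 tilt [-0.013  0.007] q6 1.32
tool shift [ 3.8 -3.  -3.4] twist z -0.011
```

View pics/w1.png

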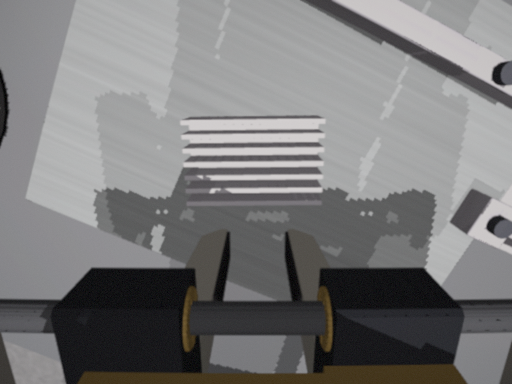

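Wrist view: the sink (cols 182–325, rows 117–205) is parallel to and centred on both fingertips (~215 and ~300, row 235). I raise a few mm and advance to contact.

```bash
python3 -m pendant '[{"translation":[2,-1,-2],"twist":[0,0,-0.006],"grip":-0.35},{"translation":[4,-1,-2],"twist":[0,0,-0.005],"grip":-0.35},{"translation":[4,-1,0],"twist":[0,0,0],"grip":-0.35},{"translation":[3,0,0],"twist":[0,0,0],"grip":-0.35},{"translation":[2,0,0],"twist":[0,0,0],"grip":-0.35},{"translation":[2,0,0],"twist":[0,0,0],"grip":-0.35},{"translation":[2,0,0],"twist":[0,0,0],"grip":-0.35},{"translation":[2,0,0],"twist":[0,0,0],"grip":-0.35},{"translation":[2,0,0],"twist":[0,0,0],"grip":-0.35},{"translation":[2,0,0],"twist":[0,0,0],"grip":-0.35}]'
python3 w.py -60 90 107 .435
```

```text
t: 4.15
tool_pos: [0.5234, 0.1722, 0.1104]
orientation: [-3.049, -0.719, 0.014]
force: [-2.7, -1.4, 2.9]
opening: 0.03
t 4.15 p [523.4 172.2 110.4] stand [-54.2  94.2] yaw rel 0.436 Fstand [-2.7 -1.3] Fz 2.9 open 30.0 tilt [-0.011  0.007] q6 1.32
tool shift [-7.1  1.4  3.4] twist z 0.001
```

```bash
python3 -m pendant '[{"translation":[2.5,0,0.5],"twist":[0,0,0.02],"grip":-0.35},{"translation":[2.5,0,0.5],"twist":[0,0,0.03],"grip":-0.35},{"translation":[2.5,0,0.5],"twist":[0,0,0.03],"grip":-0.35},{"translation":[2.5,0,0.5],"twist":[0,0,0.03],"grip":-0.35},{"translation":[2.5,0,0],"twist":[0,0,0.03],"grip":-0.35},{"translation":[2.5,0,0],"twist":[0,0,0.03],"grip":-0.35},{"translation":[2.5,0,0],"twist":[0,0,0.03],"grip":-0.35},{"translation":[2.5,0,0],"twist":[0,0,0.03],"grip":-0.35},{"translation":[2.5,0,0],"twist":[0,0,0.03],"grip":-0.35},{"translation":[1,0,0],"twist":[0,0,0.01],"grip":-0.35}]'
python3 w.py -7 105 108 0
python3 -c "
from h import *
snap('wrist','w2')"
```

```text
t: 5.15
tool_pos: [0.5462, 0.1825, 0.1071]
orientation: [-3.119, -0.272, 0.019]
force: [-3.4, 0.1, 2.1]
opening: 0.0302
t 5.15 p [546.2 182.5 107.1] stand [-31.1 103.9] yaw rel 0.147 Fstand [-3.4  0.2] Fz 2.1 open 30.2 tilt [-0.013  0.009] q6 1.62
tool shift [23.9  2.4 -1.2] twist z 0.147
```

View pics/w2.png

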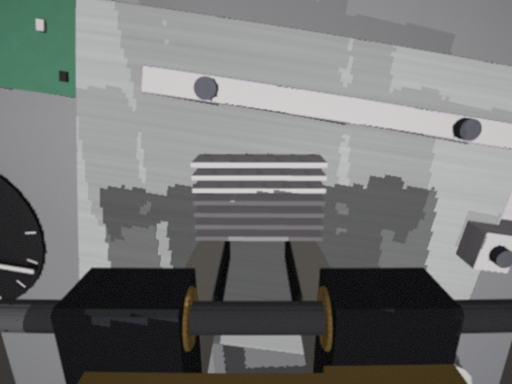

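The sink (cols 193–327, rows 155–240) stays flush on both fingers and the fence ahead is still tilted. I finish the rotation.

```bash
python3 -m pendant '[{"translation":[2,0,0],"twist":[0,0,0.025],"grip":-0.35},{"translation":[2,0,0],"twist":[0,0,0.025],"grip":-0.35},{"translation":[2,0,0],"twist":[0,0,0.025],"grip":-0.35},{"translation":[2,0,0],"twist":[0,0,0.025],"grip":-0.35},{"translation":[2,0,0],"twist":[0,0,0.02],"grip":-0.35},{"translation":[2,0,0],"twist":[0,0,0.015],"grip":-0.35},{"translation":[2,0,0],"twist":[0,0,0.008],"grip":-0.35},{"translation":[1,0,0],"twist":[0,0,0],"grip":-0.35},{"translation":[1,0,0],"twist":[0,0,0],"grip":-0.35},{"translation":[1,0,0],"twist":[0,0,0],"grip":-0.35}]'
python3 w.py -7 105 108 0
```

```text
t: 6.2
tool_pos: [0.5645, 0.1845, 0.107]
orientation: [-3.131, -0.03, 0.021]
force: [-2.5, 1.2, 2.9]
opening: 0.0302
t 6.2 p [564.5 184.5 107. ] stand [-12.8 105.4] yaw rel -0.008 Fstand [-2.4  1.3] Fz 2.9 open 30.2 tilt [-0.013  0.01 ] q6 1.77
tool shift [ 5.8  0.3 -1.1] twist z -0.008
```

```bash
python3 -m pendant '[{"translation":[1,0,0],"twist":[0,0,-0.004],"grip":-0.35},{"translation":[1,0,0],"twist":[0,0,-0.004],"grip":-0.35},{"translation":[0.7,0,0],"twist":[0,0,0],"grip":-0.35},{"translation":[0.7,0,0],"twist":[0,0,0],"grip":-0.35},{"translation":[0.5,0,0],"twist":[0,0,0],"grip":-0.35},{"translation":[0.5,0,0],"twist":[0,0,0],"grip":-0.35},{"translation":[0.5,0,0],"twist":[0,0,0],"grip":-0.35},{"translation":[0.4,0,0],"twist":[0,0,0],"grip":-0.35},{"translation":[0.4,0,0],"twist":[0,0,0],"grip":-0.35},{"translation":[0.4,0,0],"twist":[0,0,0],"grip":-0.35}]'
python3 w.py -7 105 108 0
```

```text
t: 7.2
tool_pos: [0.5692, 0.1844, 0.107]
orientation: [-3.132, -0.044, 0.027]
force: [-5.2, 0.4, 5.0]
opening: 0.0305
t 7.2 p [569.2 184.4 107. ] stand [ -8.  105.2] yaw rel 0.001 Fstand [-5.2  0.6] Fz 5.0 open 30.5 tilt [-0.017  0.009] q6 1.76
tool shift [ 1.   0.2 -1.1] twist z 0.001
```

```bash
python3 -m pendant '[{"translation":[0.4,0,0],"twist":[0,0,0],"grip":-0.35},{"translation":[0.4,0,0],"twist":[0,0,0],"grip":-0.35},{"translation":[0.4,0,0],"twist":[0,0,0],"grip":-0.35},{"translation":[0.4,0,0],"twist":[0,0,0],"grip":-0.35},{"translation":[0.4,0,0],"twist":[0,0,0],"grip":-0.35},{"translation":[0.4,0,0],"twist":[0,0,0],"grip":-0.35},{"translation":[0,0,0],"twist":[0,0,0],"grip":-0.35},{"translation":[0,0,0],"twist":[0,0,0],"grip":-0.35},{"translation":[0,0,0],"twist":[0,0,0],"grip":-0.35},{"translation":[0,0,0],"twist":[0,0,0],"grip":-0.35}]'
python3 w.py -7 105 108 0
python3 -c "
from h import *
snap('wrist','w3')"
```

```text
t: 8.2
tool_pos: [0.5692, 0.1844, 0.107]
orientation: [-3.133, -0.044, 0.036]
force: [-3.0, 0.1, 3.6]
opening: 0.03
t 8.2 p [569.2 184.4 107. ] stand [ -8.1 105.1] yaw rel 0.001 Fstand [-3.   0.1] Fz 3.6 open 30.0 tilt [-0.023  0.008] q6 1.76
tool shift [ 1.1  0.1 -1. ] twist z 0.001
```

View pics/w3.png

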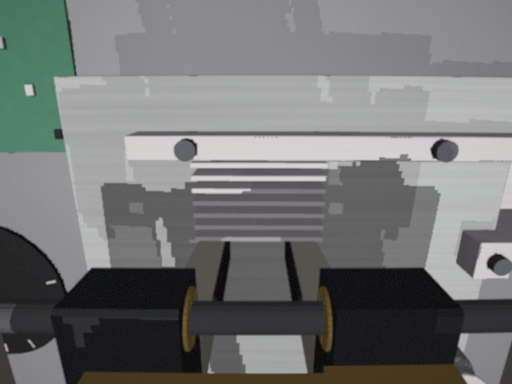

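Wrist view: the sink's far edge (row ~163) is at the fence's near edge (row ~160), parallel. Checking the gap with depth.

```bash
python3 - <<'E'
from h import *
c,s=np.cos(.027),np.sin(.027); S=np.array([[c,-s],[s,c]])
im,P=cloud('w3'); Q=(P[...,:2]*1000-[580.1,79.5])@S; Z=P[...,2]*1000
for u in (200,220,240,260,280,300,320):
    print(u,[(v,*Q[v,u].round(1),Z[v,u].round(1)) for v in (140,156,158,160,162,164,166)] if u in(220,300) else '')
m=(Z>116)&(Z<121)
f=m&(np.arange(384)[:,None]<162)&(np.arange(384)[:,None]>134)&(np.arange(512)[None]>220)&(np.arange(512)[None]<420)
print('fence x range',np.nanpercentile(Q[f][:,0],[1,99]))
robotT=snap('top','t2'); im,P=cloud('t2'); Q=(P[...,:2]*1000-[580.1,79.5])@S; Z=P[...,2]*1000
E
```

```text
200 
220 [(140, np.float64(51.9), np.float64(121.1), np.float64(115.5)), (156, np.float64(44.6), np.float64(121.2), np.float64(117.4)), (158, np.float64(43.5), np.float64(121.3), np.float64(116.6)), (160, np.float64(42.4), np.float64(121.4), np.float64(116.0)), (162, np.float64(42.1), np.float64(121.1), np.float64(118.9)), (164, np.float64(41.6), np.float64(120.8), np.float64(121.3)), (166, np.float64(40.8), np.float64(120.7), np.float64(122.0))]
240 
260 
280 
300 [(140, np.float64(52.1), np.float64(83.5), np.float64(116.0)), (156, np.float64(44.5), np.float64(83.2), np.float64(116.2)), (158, np.float64(43.7), np.float64(83.3), np.float64(116.8)), (160, np.float64(42.9), np.float64(83.3), np.float64(117.7)), (162, np.float64(42.3), np.float64(83.5), np.float64(119.4)), (164, np.float64(41.4), np.float64(83.5), np.float64(119.8)), (166, np.float64(40.8), np.float64(83.7), np.float64(121.4))]
320 
fence x range [42.16723991 54.10746845]
```

The sink's far edge (~42) coincides with the fence's near edge (~42.2) in the same image, equal at both ends, so it is square and seated. I back off, lift, and go round to its +y end, turning 90°.

```bash
python3 -m pendant '[{"translation":[-4,0,0],"twist":[0,0,0],"grip":-0.35},{"translation":[-6,0,0],"twist":[0,0,0],"grip":-0.35},{"translation":[-2,0,-12],"twist":[0,0,0],"grip":-0.35},{"translation":[0,0,-18],"twist":[0,0,0],"grip":-0.35},{"translation":[0,0,-18],"twist":[0,0,0],"grip":-1},{"translation":[8,-11,-2],"twist":[0,0,0],"grip":-1},{"translation":[8,-11,0],"twist":[0,0,0],"grip":-1},{"translation":[8,-11,0],"twist":[0,0,0],"grip":-1},{"translation":[8,-11,0],"twist":[0,0,0],"grip":-1},{"translation":[6,-11,0],"twist":[0,0,0],"grip":-1}]'
python3 w.py 18.5 160 150 1.571
python3 -m pendant '[{"translation":[0,0,0],"twist":[0,0,-0.15],"grip":-1},{"translation":[0,0,0],"twist":[0,0,-0.15],"grip":-1},{"translation":[0,0,0],"twist":[0,0,-0.15],"grip":-1},{"translation":[0,0,0],"twist":[0,0,-0.15],"grip":-1},{"translation":[0,0,0],"twist":[0,0,-0.15],"grip":-1},{"translation":[0,0,0],"twist":[0,0,-0.15],"grip":-1},{"translation":[0,0,0],"twist":[0,0,-0.15],"grip":-1},{"translation":[0,0,0],"twist":[0,0,-0.15],"grip":-1},{"translation":[0,0,0],"twist":[0,0,-0.15],"grip":-1},{"translation":[0,0,0],"twist":[0,0,-0.1],"grip":-1}]'
python3 w.py 18.5 160 150 1.571
python3 - <<'E'
from h import *
from scipy.spatial.transform import Rotation as Ro
s=robot.read_state(); R=Ro.from_rotvec(s['orientation']); a=1.571+.027
G=Ro.from_matrix(np.array([[np.cos(a),np.sin(a),0],[np.sin(a),-np.cos(a),0],[0,0,-1]]))
print('twist to level',(R.inv()*G).as_rotvec().round(3))
S=np.array([[np.cos(.027),-np.sin(.027)],[np.sin(.027),np.cos(.027)]])
snap('top','t3'); im,P=cloud('t3'); Q=(P[...,:2]*1000-[580.1,79.5])@S; Z=P[...,2]*1000
m=(Q[...,0]>-10)&(Q[...,0]<38)&(Q[...,1]>10)&(Q[...,1]<190)&(Z>111)
cv2.imwrite('pics/t3c.png',cv2.resize(im[160:245,145:310,::-1],None,fx=4,fy=4))
m&=Z<126; print(m.sum(),cv2.minAreaRect(Q[m].astype(np.float32)))
E
```

```text
t: 9.3
tool_pos: [0.5967, 0.2402, 0.1668]
orientation: [-3.132, -0.041, 0.02]
force: [0.7, -0.4, 1.1]
opening: 0.0005
t 9.3 p [596.7 240.2 166.8] stand [ 20.9 160.2] yaw rel -0.001 Fstand [ 0.7 -0.4] Fz 1.1 open 0.5 tilt [-0.013  0.009] q6 1.84
tool shift [-2.2  0.3 16.8] twist z -1.572
t: 10.3
tool_pos: [0.5993, 0.2428, 0.1783]
orientation: [-2.304, -2.121, -0.013]
force: [-0.5, 0.1, -0.2]
opening: 0.0006
t 10.3 p [599.3 242.8 178.3] stand [ 23.6 162.7] yaw rel 1.461 Fstand [-0.5  0.1] Fz -0.2 open 0.6 tilt [-0.001  0.013] q6 0.38
tool shift [-3.6 -4.8 28.3] twist z -0.11
twist to level [-0.001 -0.013 -0.11 ]
132 ((17.983205795288086, 106.04598999023438), (64.83767700195312, 32.41604232788086), 88.51372528076172)
```

View pics/t3c.png

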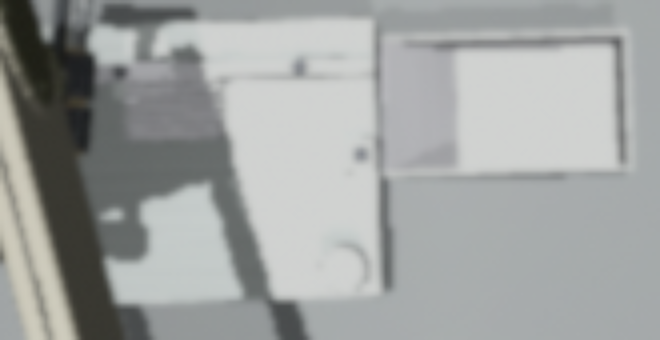

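Top crop: the sink (cols 128–222, rows 82–138) lies square along the fence, centre y ≈ 106, and the lane ahead is free. I level the tool and descend behind it.

```bash
python3 -m pendant '[{"translation":[-1,-2,10],"twist":[0,-0.013,-0.05],"grip":-1},{"translation":[-1,-2,12],"twist":[0,0,-0.05],"grip":-1},{"translation":[0,-1,12],"twist":[0,0,0],"grip":-1},{"translation":[0,0,10],"twist":[0,0,0],"grip":-1},{"translation":[0,0,8],"twist":[0,0,0],"grip":-1},{"translation":[0,0,6],"twist":[0,0,0],"grip":-1},{"translation":[0,0,5],"twist":[0,0,0],"grip":-1},{"translation":[0,0,3],"twist":[0,0,0],"grip":-1},{"translation":[0,0,0],"twist":[0,0,0],"grip":-1},{"translation":[0,0,0],"twist":[0,0,0],"grip":-1}]'
python3 w.py 18.5 150 107 1.571
```

```text
t: 11.35
tool_pos: [0.5961, 0.2415, 0.1135]
orientation: [2.206, 2.233, 0.007]
force: [-1.5, -0.2, 0.0]
opening: 0.0003
t 11.35 p [596.1 241.5 113.5] stand [ 20.4 161.5] yaw rel 1.556 Fstand [-1.5 -0.2] Fz 0.0 open 0.3 tilt [0.005 0.001] q6 0.29
tool shift [-11.5  -1.7   6.4] twist z -0.015
```

```bash
python3 -m pendant '[{"translation":[0,-1,3],"twist":[0,0,-0.01],"grip":-1},{"translation":[-2,-1,3],"twist":[0,0,-0.005],"grip":-1},{"translation":[-3,0,0],"twist":[0,0,0],"grip":-1},{"translation":[-2,0,0],"twist":[0,0,0],"grip":-1},{"translation":[-2,0,0],"twist":[0,0,0],"grip":-1},{"translation":[-2,0,0],"twist":[0,0,0],"grip":-1},{"translation":[-1.5,0,0],"twist":[0,0,0],"grip":-1},{"translation":[-1.5,0,0],"twist":[0,0,0],"grip":-1},{"translation":[-1.5,0,0],"twist":[0,0,0],"grip":-1},{"translation":[-1.5,0,0],"twist":[0,0,0],"grip":-1}]'
python3 w.py 18.5 50 107 1.571
```

```text
t: 12.35
tool_pos: [0.5953, 0.2234, 0.1085]
orientation: [2.187, 2.25, 0.01]
force: [-0.2, 0.8, -0.3]
opening: 0.0008
t 12.35 p [595.3 223.4 108.5] stand [ 19.1 143.5] yaw rel 1.572 Fstand [-0.2  0.8] Fz -0.3 open 0.8 tilt [0.007 0.002] q6 0.25
tool shift [-93.5  -0.7   1.3] twist z 0.001
```

```bash
python3 -m pendant '[{"translation":[-1.5,0,0.3],"twist":[0,0,0],"grip":-1},{"translation":[-1.5,0,0.3],"twist":[0,0,0],"grip":-1},{"translation":[-2,0,0],"twist":[0,0,0],"grip":-1},{"translation":[-2,0,0],"twist":[0,0,0],"grip":-1},{"translation":[-2,0,0],"twist":[0,0,0],"grip":-1},{"translation":[-2,0,0],"twist":[0,0,0],"grip":-1},{"translation":[-2.5,0,0],"twist":[0,0,0],"grip":-1},{"translation":[-2.5,0,0],"twist":[0,0,0],"grip":-1},{"translation":[-2.5,0,0],"twist":[0,0,0],"grip":-1},{"translation":[-2.5,0,0],"twist":[0,0,0],"grip":-1}]'
python3 w.py 18.5 50 107 1.571
```

```text
t: 13.35
tool_pos: [0.5959, 0.2022, 0.1085]
orientation: [2.187, 2.252, 0.013]
force: [-0.2, 3.4, 1.0]
opening: 0.0003
t 13.35 p [595.9 202.2 108.5] stand [ 19.2 122.2] yaw rel 1.573 Fstand [-0.1  3.4] Fz 1.0 open 0.3 tilt [0.008 0.004] q6 0.21
tool shift [-72.2  -0.8   1.2] twist z 0.002
```

```bash
python3 -m pendant '[{"translation":[-3,0,0.1],"twist":[0,0,0],"grip":-1},{"translation":[-3,0,0.1],"twist":[0,0,0],"grip":-1},{"translation":[-3,0,0.1],"twist":[0,0,0],"grip":-1},{"translation":[-3,0,0.1],"twist":[0,0,0],"grip":-1},{"translation":[-3,0,0.1],"twist":[0,0,0],"grip":-1},{"translation":[-3,0,0.1],"twist":[0,0,0],"grip":-1},{"translation":[-3,0,0.1],"twist":[0,0,0],"grip":-1},{"translation":[-3,0,0.1],"twist":[0,0,0],"grip":-1},{"translation":[-3,0,0.1],"twist":[0,0,0],"grip":-1},{"translation":[-3,0,0.1],"twist":[0,0,0],"grip":-1}]'
python3 w.py 18.5 0 107 1.571
python3 - <<'E'
from h import *
S=np.array([[np.cos(.027),-np.sin(.027)],[np.sin(.027),np.cos(.027)]])
snap('top','t4'); im,P=cloud('t4'); Q=(P[...,:2]*1000-[580.1,79.5])@S; Z=P[...,2]*1000
cv2.imwrite('pics/t4c.png',cv2.resize(im[160:245,145:310,::-1],None,fx=4.5,fy=4.5,interpolation=cv2.INTER_CUBIC))
m=(Q[...,0]>-10)&(Q[...,0]<39)&(Q[...,1]>-5)&(Q[...,1]<150)&(Z>111)&(Z<126)
print(m.sum(),cv2.minAreaRect(Q[m].astype(np.float32)))
E
```

```text
t: 14.35
tool_pos: [0.5968, 0.1714, 0.1085]
orientation: [2.187, 2.254, 0.017]
force: [-2.1, 4.2, 3.0]
opening: 0.0004
t 14.35 p [596.8 171.4 108.5] stand [19.2 91.4] yaw rel 1.574 Fstand [-2.   4.2] Fz 3.0 open 0.4 tilt [0.008 0.007] q6 0.16
tool shift [-91.4  -1.    0.9] twist z 0.003
103 ((19.68688201904297, 42.48310089111328), (38.11294174194336, 44.72801971435547), 1.6230801343917847)
```

View pics/t4c.png

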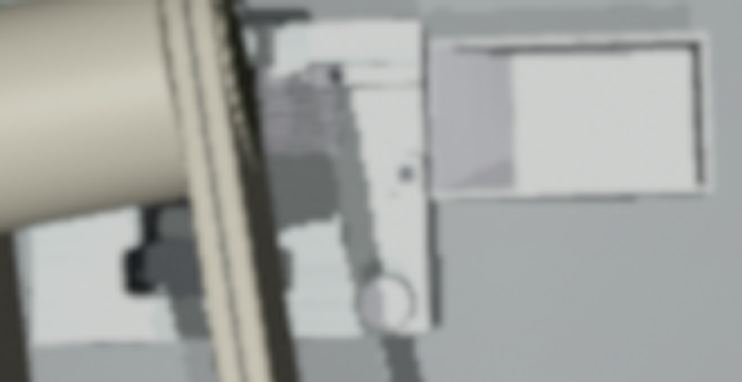

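Top crop: the sink's front end (col ~335, y ≈ 20) is still along the fence and clear of the keeper (cols 390–420, row 173). I continue gently.

```bash
python3 -m pendant '[{"translation":[-2,0,0.1],"twist":[0,0,0],"grip":-1},{"translation":[-2,0,0.1],"twist":[0,0,0],"grip":-1},{"translation":[-2,0,0.1],"twist":[0,0,0],"grip":-1},{"translation":[-2,0,0.1],"twist":[0,0,0],"grip":-1},{"translation":[-2,0,0.1],"twist":[0,0,0],"grip":-1},{"translation":[-2,0,0.1],"twist":[0,0,0],"grip":-1},{"translation":[-2,0,0.1],"twist":[0,0,0],"grip":-1},{"translation":[-2,0,0.1],"twist":[0,0,0],"grip":-1},{"translation":[-2,0,0.1],"twist":[0,0,0],"grip":-1},{"translation":[-2,0,0.1],"twist":[0,0,0],"grip":-1}]'
python3 w.py 18.5 0 107 1.571; python3 -m pendant '[{"translation":[-1.5,0,0.1],"twist":[0,0,0],"grip":-1},{"translation":[-1.2,0,0.1],"twist":[0,0,0],"grip":-1},{"translation":[-1,0,0.1],"twist":[0,0,0],"grip":-1},{"translation":[-1,0,0.1],"twist":[0,0,0],"grip":-1},{"translation":[-1,0,0.1],"twist":[0,0,0],"grip":-1},{"translation":[-1,0,0.1],"twist":[0,0,0],"grip":-1},{"translation":[-1,0,0.1],"twist":[0,0,0],"grip":-1},{"translation":[-1,0,0.1],"twist":[0,0,0],"grip":-1},{"translation":[-1,0,0.1],"twist":[0,0,0],"grip":-1},{"translation":[-1,0,0.1],"twist":[0,0,0],"grip":-1}]'
python3 w.py 18.5 0 107 1.571
```

```text
t: 15.4
tool_pos: [0.5974, 0.1516, 0.1085]
orientation: [-2.187, -2.255, -0.021]
force: [-2.2, 4.8, 3.9]
opening: 0.0003
t 15.4 p [597.4 151.6 108.5] stand [19.3 71.6] yaw rel 1.575 Fstand [-2.1  4.9] Fz 3.9 open 0.3 tilt [0.009 0.01 ] q6 0.13
tool shift [-71.6  -1.    0.8] twist z 0.004
t: 16.4
tool_pos: [0.5977, 0.1416, 0.1085]
orientation: [-2.185, -2.255, -0.024]
force: [-1.6, 4.9, 3.6]
opening: 0.0006
t 16.4 p [597.7 141.6 108.5] stand [19.3 61.6] yaw rel 1.575 Fstand [-1.4  4.9] Fz 3.6 open 0.6 tilt [0.009 0.012] q6 0.11
tool shift [-61.6  -1.    0.8] twist z 0.004
```

```bash
python3 -m pendant '[{"translation":[-1,0,0.1],"twist":[0,0,0],"grip":-1},{"translation":[-1,0,0.1],"twist":[0,0,0],"grip":-1},{"translation":[-1,0,0.1],"twist":[0,0,0],"grip":-1},{"translation":[-1,0,0.1],"twist":[0,0,0],"grip":-1},{"translation":[-1,0,0.1],"twist":[0,0,0],"grip":-1},{"translation":[-1,0,0.1],"twist":[0,0,0],"grip":-1},{"translation":[-1,0,0.1],"twist":[0,0,0],"grip":-1},{"translation":[-1,0,0.1],"twist":[0,0,0],"grip":-1},{"translation":[-1,0,0.1],"twist":[0,0,0],"grip":-1},{"translation":[-1,0,0.1],"twist":[0,0,0],"grip":-1}]'
python3 w.py 18.5 0 107 1.571
```

```text
t: 17.4
tool_pos: [0.598, 0.1323, 0.1085]
orientation: [-2.183, -2.254, -0.027]
force: [-2.7, 5.5, 4.1]
opening: 0.0006
t 17.4 p [598.  132.3 108.5] stand [19.3 52.3] yaw rel 1.576 Fstand [-2.6  5.6] Fz 4.1 open 0.6 tilt [0.009 0.015] q6 0.09
tool shift [-52.3  -1.1   0.8] twist z 0.005
```

It has entered the lane without a jam (front ≈ y -19, force about 6 N). Continuing.

```bash
python3 -m pendant '[{"translation":[-1.5,0,0.1],"twist":[0,0,0],"grip":-1},{"translation":[-1.5,0,0.1],"twist":[0,0,0],"grip":-1},{"translation":[-1.5,0,0.1],"twist":[0,0,0],"grip":-1},{"translation":[-1.5,0,0.1],"twist":[0,0,0],"grip":-1},{"translation":[-1.5,0,0.1],"twist":[0,0,0],"grip":-1},{"translation":[-1.5,0,0.1],"twist":[0,0,0],"grip":-1},{"translation":[-1.5,0,0.1],"twist":[0,0,0],"grip":-1},{"translation":[-1.5,0,0.1],"twist":[0,0,0],"grip":-1},{"translation":[-1.5,0,0.1],"twist":[0,0,0],"grip":-1},{"translation":[-1.5,0,0.1],"twist":[0,0,0],"grip":-1}]'
python3 w.py 18.5 0 107 1.571
python3 -m pendant '[{"translation":[-2,0,0.1],"twist":[0,0,0],"grip":-1},{"translation":[-2,0,0.1],"twist":[0,0,0],"grip":-1},{"translation":[-2,0,0.1],"twist":[0,0,0],"grip":-1},{"translation":[-2,0,0.1],"twist":[0,0,0],"grip":-1},{"translation":[-2,0,0.1],"twist":[0,0,0],"grip":-1},{"translation":[-2,0,0.1],"twist":[0,0,0],"grip":-1},{"translation":[-2,0,0.1],"twist":[0,0,0],"grip":-1},{"translation":[-2,0,0.1],"twist":[0,0,0],"grip":-1},{"translation":[-2,0,0.1],"twist":[0,0,0],"grip":-1},{"translation":[-2,0,0.1],"twist":[0,0,0],"grip":-1}]'
python3 w.py 18.5 0 107 1.571
```

```text
t: 18.4
tool_pos: [0.5984, 0.1179, 0.1085]
orientation: [-2.181, -2.254, -0.03]
force: [-1.8, 5.0, 3.3]
opening: 0.0002
t 18.4 p [598.4 117.9 108.5] stand [19.3 37.9] yaw rel 1.577 Fstand [-1.7  5. ] Fz 3.3 open 0.2 tilt [0.01  0.017] q6 0.06
tool shift [-37.9  -1.    0.9] twist z 0.006
t: 19.4
tool_pos: [0.5988, 0.0982, 0.1085]
orientation: [-2.179, -2.254, -0.032]
force: [-0.9, 3.4, 3.0]
opening: 0.0005
t 19.4 p [598.8  98.2 108.5] stand [19.2 18.2] yaw rel 1.578 Fstand [-0.8  3.5] Fz 3.0 open 0.5 tilt [0.01  0.019] q6 0.03
tool shift [-18.2  -0.8   1.2] twist z 0.007
```

```bash
python3 -m pendant '[{"translation":[-2,0,0],"twist":[0,0,0],"grip":-1},{"translation":[-2,0,0],"twist":[0,0,0],"grip":-1},{"translation":[-2,0,0],"twist":[0,0,0],"grip":-1},{"translation":[-2,0,0],"twist":[0,0,0],"grip":-1},{"translation":[-2,0,0],"twist":[0,0,0],"grip":-1},{"translation":[-2,0,0],"twist":[0,0,0],"grip":-1},{"translation":[-2,0,0],"twist":[0,0,0],"grip":-1},{"translation":[-2,0,0],"twist":[0,0,0],"grip":-1},{"translation":[-2,0,0],"twist":[0,0,0],"grip":-1},{"translation":[0,0,0],"twist":[0,0,0],"grip":-1}]'
python3 w.py 18.5 0 107 1.571
python3 - <<'E'
from h import *
S=np.array([[np.cos(.027),-np.sin(.027)],[np.sin(.027),np.cos(.027)]])
snap('side','s5')
im,_,_=snap('top','t5'); cv2.imwrite('pics/t5c.png',np.hstack([cv2.resize(im[160:245,145:310,::-1],None,fx=2.4,fy=2.4),cv2.resize(np.load('pics/s5.npz')['im'][160:245,145:310,::-1],None,fx=2.4,fy=2.4)]))
E
```

```text
t: 20.4
tool_pos: [0.5994, 0.0781, 0.1083]
orientation: [-2.18, -2.254, -0.031]
force: [-0.9, 0.5, -0.1]
opening: 0.0003
t 20.4 p [599.4  78.1 108.3] stand [19.3 -1.9] yaw rel 1.578 Fstand [-0.9  0.5] Fz -0.1 open 0.3 tilt [0.01  0.018] q6 -0.0
tool shift [ 1.9 -0.8  1.3] twist z 0.007
```

View pics/t5c.png

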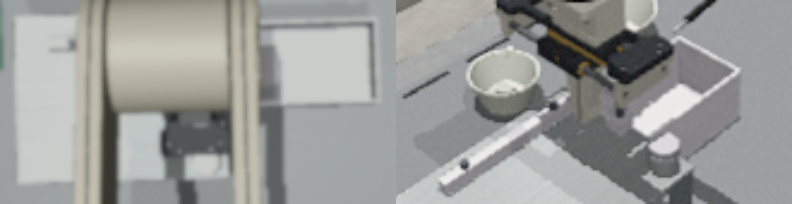

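The contact force has vanished, so the sink has tipped off; the arm hides it here. I back out, lift clear and look.

```bash
python3 -m pendant '[{"translation":[6,0,0],"twist":[0,0,0],"grip":-1},{"translation":[6,0,-5],"twist":[0,0,0],"grip":-1},{"translation":[0,0,-20],"twist":[0,0,0],"grip":-1},{"translation":[0,0,-30],"twist":[0,0,0],"grip":-1},{"translation":[0,0,-30],"twist":[0,0,0],"grip":-1},{"translation":[30,-10,-20],"twist":[0,0,0],"grip":-1},{"translation":[40,-10,0],"twist":[0,0,0],"grip":-1},{"translation":[40,-10,0],"twist":[0,0,0],"grip":-1},{"translation":[40,-10,0],"twist":[0,0,0],"grip":-1},{"translation":[0,0,0],"twist":[0,0,0],"grip":-1}]'
python3 - <<'E'
from h import *
S=np.array([[np.cos(.027),-np.sin(.027)],[np.sin(.027),np.cos(.027)]])
im,_,_=snap('top','t6'); si,_,_=snap('side','s6')
cv2.imwrite('pics/t6c.png',np.hstack([cv2.resize(im[160:245,180:310,::-1],(390,255)),cv2.resize(si[160:245,200:330,::-1],(390,255))]))
_,P=cloud('t6'); Q=(P[...,:2]*1000-[580.1,79.5])@S; Z=P[...,2]*1000
m=(Q[...,0]>-20)&(Q[...,0]<60)&(Q[...,1]>-195)&(Q[...,1]<-75)&(Z>15)&(Z<75)
print(m.sum(),np.median(Z[m]),cv2.minAreaRect(Q[m].astype(np.float32)))
t=(abs(Q[...,0]+88)<30)&(abs(Q[...,1]+7)<30)&(Z>128)&(Z<145); print('tin',t.sum(),np.median(Q[t],axis=0))
E
```

```text
t: 21.5
tool_pos: [0.5509, 0.2438, 0.2213]
orientation: [-2.184, -2.251, -0.03]
force: [0.2, 0.0, 0.7]
opening: 0.0005
360 27.143033594006937 ((19.290943145751953, -124.5233154296875), (98.57295989990234, 78.71651458740234), 88.43903350830078)
tin 109 [-88.49420912  -7.07287187]
```

View pics/t6c.png

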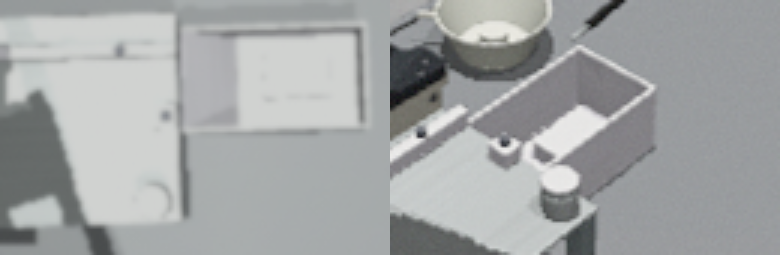

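Top crop: the sink lies faintly visible on the chute floor (cols 265–333, rows 52–98), with its top at z ≈ 27 mm, as expected for floor 6 + 22. The tin has not moved and the robot is clear. Handing in.

```bash
python3 -c "
from h import *
_,a=cloud('top0');_,d,_=snap('top','t7');_,b=cloud('t7');_,c=cloud('t6')
m=np.zeros((384,512),bool);m[172:198,242:298]=1
print('chute change t6->t7 mm',np.nanpercentile(abs(b-c)[m][:,2]*1000,[50,95]))
print(robot.close_job())"
```

```text
chute change t6->t7 mm [2.36666389 7.02679594]
the job is handed in; nothing more can be done
None
```

The heat sink is in the chute and I've handed the job in, at about 21.6 s on the robot's clock out of 64 s.

- **Squaring:** I pushed its long side with the part-open fingers, turning it until it was square and flat against the fence.
- **Clearing:** I then pushed its end along the fence with the shut fingers. It went through the lane and over the lip without jamming.
- **Force:** Wrist force readings at the end of each move never went above about 7.5 N (limit 18 N). Peaks within a move were not recorded.

**Last checks:**
- The top camera shows the sink lying flat on the chute floor, its top at about 27 mm; floor plus part should be 28 mm.
- The screw tin is within about 1 mm of where it started. I did not measure the other bystanders; the arm came close to none of them.
- The robot was clear of everything, with a wrist force below 1 N.
- The automatic outline of the sink failed: it came out 99 x 79 mm because it took in the slide as well. The sink's position in the chute is therefore read from the picture and the height.
- Comparing two depth pictures of the chute to confirm the sink was at rest gave changes of 2 mm (median) to 7 mm (95th percentile). I took that as camera noise and did not check further.

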